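# Empty the lead trimmer's catch tray and set its speed for the next batch

## Task

The trimmer has finished a batch of relays: push the lever at the side of its catch tray over so that the tray tips and all four relays drop into the tote, and let the tray swing back down. Then, and only then, turn the speed knob up until its pointer (the end with the white line) stands at the steel index clip on the rim of the dial, to within half a small division, leaving the clip where it is.

Things in the scene. Friction and masses are not known exactly. Their poses are not given: they have to be found in the camera images.
- trimmer: bench lead trimmer, fixed: grey housing, x 0 to 150, y -115 to +115, top panel at z 125 mm in its frame. Origin on the mat under the middle of its front face; x points from the front to the back, y to the left seen from the front, z up. On top: left, a cutter head up to z 177 (x 24 to 142, y 43 to 105 mm); right, the speed dial. The tray's side arms reach forward to x -116, z 59 to 85 mm
- catch_tray (a joint): angle of the tipping catch tray (aluminium, open at the front, 98 x 116 mm), rad: 0 = level, down; 1.2 = tipped fully forwards. Its axle runs along the trimmer's y at x -100, z 75 mm of the trimmer's frame. A light spring and its weight swing it back down when the lever is let go. Relays may slide out only from about 0.9 rad
- lever_tip (a point): centre of the tip of the tray's side lever: a rod with a black sleeve 15 mm thick on its last 40 mm, 98 mm from the axle, fixed to the tray, in the plane y +150 mm of the trimmer's frame (35 mm clear of the housing). Tray down: it leans back 35 degrees, tip at x -44, z 155 mm there. Pushed towards the trimmer's -x until it leans 34 degrees forward, it tips the tray fully
- tote: black open parts tote, 140 x 170 x 48 mm (x, y, height), 3 mm walls, loose on the mat in front of the housing, partly under the tray, where it catches what falls from the tray's lip. Origin at the centre of its underside
- relay_1: clear-cased relay (cream coil inside, black pin plate), 28 x 26 x 20 mm, lying on its side in the catch tray, 20 mm high; origin at the middle of its pin face
- relay_2: clear-cased relay (cream coil inside, black pin plate), 28 x 26 x 20 mm, lying on its side in the catch tray, 20 mm high; origin at the middle of its pin face
- relay_3: clear-cased relay (cream coil inside, black pin plate), 28 x 26 x 20 mm, lying on its side in the catch tray, 20 mm high; origin at the middle of its pin face
- relay_4: clear-cased relay (cream coil inside, black pin plate), 28 x 26 x 20 mm, lying on its side in the catch tray, 20 mm high; origin at the middle of its pin face
- speed_dial (a joint): angle of the speed knob, rad: 0 at the scale's start (stop, lower left seen from the front), growing clockwise seen from above to 4.71 at the scale's end (stop, lower right). It stays where it is left; turning takes about 0.05 N m. The scale has ten long-marked divisions, each halved by a short mark (a small division is 0.236 rad)
- dial_centre (a point): point on the knob's vertical axis, 145 mm above the mat. The knob: black skirt of radius 35 mm, top 136 mm above the mat, and on it a straight grip bar 58 mm long, 13 mm wide, centred on the axis, from 136 to 158 mm above the mat, lying along the pointer's direction
- pointer_tip (a point): tip of the knob's pointer, 43 mm from its axis, turning with it: a small black nose on the skirt's edge, below the end of the grip bar that bears the white line
- index_tip (a point): tip of the setting index, 43 mm from the knob's axis: a small steel clip with a thumb screw on the rim of the dial plate (45 to 67 mm from the axis, top 137 mm above the mat), its nose pointing inwards at the setting for the next batch. Stiff; to be left where it is

How it is judged:
On the way, in this order (a step that is already met when the one before it is completed fails the run):
1. the catch tray is tipped well over (value of joint catch_tray above 0.75 rad).
2. all four relays are in the tote and the tray is back down (x of relay_1 in the frame of tote between -0.07 and 0.07 m and y of relay_1 in the frame of tote between -0.085 and 0.085 m and z of each of relay_1, relay_2, relay_3, relay_4 in the frame of tote below 0.045 m and x of relay_2 in the frame of tote between -0.07 and 0.07 m and y of relay_2 in the frame of tote between -0.085 and 0.085 m and x of relay_3 in the frame of tote between -0.07 and 0.07 m and y of relay_3 in the frame of tote between -0.085 and 0.085 m and x of relay_4 in the frame of tote between -0.07 and 0.07 m and y of relay_4 in the frame of tote between -0.085 and 0.085 m and value of joint catch_tray below 0.08 rad), for 0.2 s.
3. the knob's pointer stands at the index (horizontal distance between pointer_tip and index_tip below 0.005 m), for 0.2 s.
At the end, for the whole second after the job is handed in: All four relays lie in the tote (within its walls, origin less than 45 mm above the tote's underside), the catch tray is down (within 0.08 rad of level), and the knob rests with its pointer tip within 5 mm of the index tip (half a small division of the scale) (all of step 2 and horizontal distance between pointer_tip and index_tip below 0.005 m and velocity of joint speed_dial between -0.05 and 0.05 rad/s); the robot touches nothing.
It fails at once if the index clip is shifted by more than 4 mm (distance of index_tip from where it was at the start of the episode above 0.004 m).
It fails at once if the speed is turned up (beyond 0.7 rad) while a relay is still in the catch tray (value of joint speed_dial above 0.7 rad and height (world z) of any of relay_1, relay_2, relay_3, relay_4 above 0.06 m).
It also fails if it takes over 48 s, if anything falls off the work surface, if the arm or the gripper's body presses on something with over 40 N, if the wrist force passes 120 N, or if a joint passes its speed limit or range.

## Robot

A 6-joint arm with a two-finger parallel gripper is mounted at the origin on a cart in front of the work surface, level with it; the furniture and walls round the work are solid. World frame = base frame: x ahead of the robot, y to its left, z up, the work surface at z = 0. Lengths are in m, angles in rad, forces in N, time in s.
With the tool pointing down it reaches from about 0.275 to 0.975 m from the base axis. Payload 8.4 kg.
Tool frame: the origin (TCP) lies at the very end of the fingers, on their centre line; the grasp point (between the pads) lies behind it (r.tcp_to_grasp is the z of the grasp point in the tool frame, in m); z points along the fingers, y is the line along which they close (so a half turn about z gives the same grasp; the last joint's range is limited). The gripper opens to 92 mm and grips with 3 to 60 N. Pads are 20 mm wide; open, the fingers measure 128 mm over their backs; the gripper's body (75 mm by 189 mm) begins 69 mm behind the grasp point.
Start: joints at [-1.109, 0.353, 1.633, -0, 1.155, -0.002], TCP at [0.28, -0.559, 0.192] pointing down, gripper open.
Joint ranges: [-2.63, 2.63], [-0.92, 2.1], [0.06, 2.66], [-1.3, 4.44], [0, 2.69], [-3.02, 3.02]. Speed limits (rad/s): [2.22, 2.22, 2.79, 3.14, 3.14, 3.14].

## Interface

Orientations are given as a rotation vector (axis times angle).
In Python, from station import r gives the robot as it stands.
- The arm moves only by the tool carry_out, never from a script. Its argument "rows" is one flat list of numbers, 7 for each row, row after row: the finger opening in cm, from 0 to 9.19, then the shift along the world's x, y, z in cm, then the turn, a rotation vector about the world's x, y, z in rad. In form: [jaw, x, y, z, rx, ry, rz, jaw, x, y, z, rx, ry, rz, ...]. A call has 1 to 12 rows; each row is the pose to reach, as a shift and turn from the pose commanded when the call began; what a row does not reach only later rows make up. A row lasts 1/10 s, in which the tool goes at most 50 mm and 8.59 degrees, less where a joint would pass 70% of its speed; a pose out of reach is approached as far as the arm can. A call with a gripper value outside its range is refused whole. The fingers move at their own pace and stop on an object; the grip force is fixed at half the most. Time passes only in rows, so rows that repeat a pose let the fingers close. It gives the time, the measured TCP pose, the force, the opening and the grip force at its end, in the units of the state.
- r.sense(): the state, without advancing time (a new reading comes with each control period).
- r.grab_frame(name): name is "scene" or "side" or "wrist"; returns the picture (420x560x3 uint8, red, green, blue); there is no depth.
- r.get_calibration(name): a dict with "fov_y" (degrees; the focal length in pixels is half the picture's height over the tangent of half this angle, whatever the lens; pixels are square), "cx", "cy" (the principal point, pixels), "R" (3x3) and "t" (3): a world point X has camera coordinates R X + t. Camera axes: x right, y down, z forward; pixel columns grow to the right and rows downward; lengths in m; the calibration is good to about 2 mm. A picture is of the moment at which its call begins: read the wrist's pose just before it. get_calibration takes no time and is no camera call; for the wrist camera it gives the pose at the moment of the call.
- r.sign_off(): hands the job in; it is judged then, once.
The state is a dict: "clock": time; "joint_positions": joint angles; "dq": joint speeds; "tau": joint torques, N m; "eef_pos": TCP position; "eef_rot": TCP orientation; "force": force on the tool from outside, world axes, zero at the start; "wrist_torque": the same for the moment, N m; "grip_width": opening from 0.0 (shut) to 1.0 (fully open); "finger_force": force on a finger pad.
Only numpy, scipy, OpenCV 4.12 (cv2) and the standard library are available. Lean on these libraries where they do the work, as an engineer would, in place of code of your own. Each camera call takes 0.05 s, during which the arm holds its last target. There are 200 camera calls.

## Working session

There is one attempt and no reset: what is moved stays moved. The work goes in short steps, Python scripts to look and compute and a tool call to move; the robot and the scene stay as the last step left them, time stands still between calls to the robot, and variables do not carry over. Pictures are saved under pics/ and viewed, at most 10 in all, crops included, and the job is handed in when it is done.

Besides the shell and the picture viewer there is one more tool, called as name(argument=value, ...) on one line, values as JSON. carry_out: Moves the arm, as the interface text tells. Its arguments: {"type":"object","properties":{"rows":{"type":"array","items":{"type":"number"}}},"required":["rows"]}

```bash
ls; mkdir -p pics; python3 - <<'E'
from station import r
import cv2,numpy as np
s=r.sense();print(s['clock'],s['eef_pos'],s['eef_rot'],r.tcp_to_grasp)
for n in("scene","side"):
    c=r.get_calibration(n);print(n,c['fov_y'],c['cx'],c['cy'],np.round(c['R'],3).tolist(),np.round(c['t'],3).tolist(), (-c['R'].T@c['t']).round(3))
    cv2.imwrite(f"pics/{n}0.png",cv2.resize(r.grab_frame(n)[:,:,::-1],(800,600),interpolation=cv2.INTER_CUBIC))
E
```

```text
pics
0.0 [ 0.27936482 -0.5585187   0.19108809] [-3.05623780e+00 -7.21676399e-01  4.38511761e-04] -0.0187
scene 42.506602142574664 272.74282373757774 209.44502791282173 [[-0.539, -0.842, -0.021], [-0.551, 0.371, -0.748], [0.638, -0.391, -0.664]] [0.351, 0.398, 0.584] [0.036 0.377 0.692]
side 44.21036202884183 283.866628510671 209.06254410270614 [[0.999, -0.047, -0.013], [-0.037, -0.58, -0.814], [0.031, 0.814, -0.581]] [-0.555, 0.149, 0.867] [ 0.534 -0.645  0.618]
```

View pics/scene0.png

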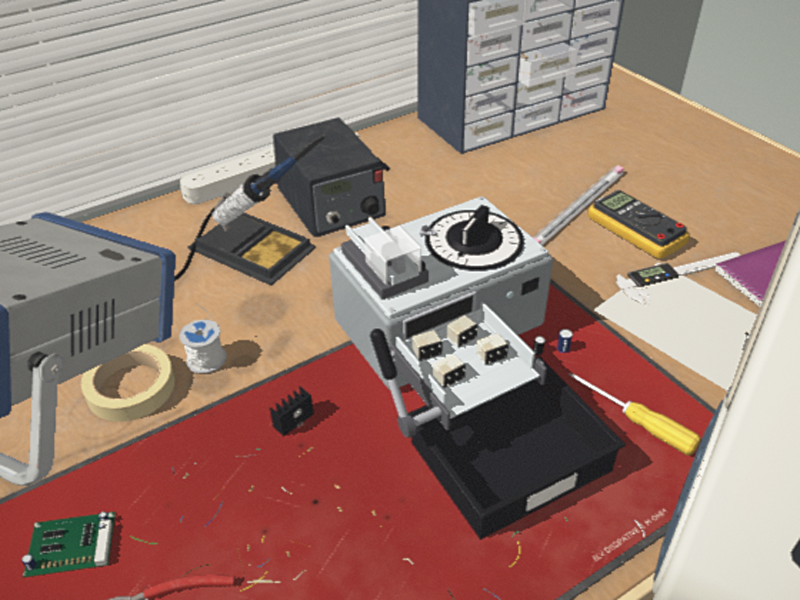

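View pics/side0.png

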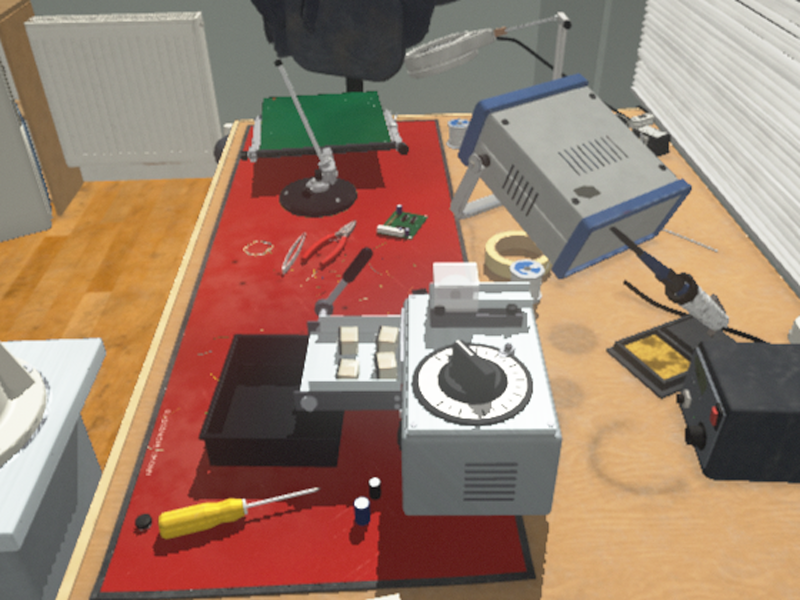

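The scene view shows the lever tip at about (377,335) and the dial at (475,237). In the side view they are at (362,256) and (473,380). The tray holds four relays and the tote sits under it. Next I'll take crops of both views around the dial and lever.

```bash
cat > h.py <<'E'
from station import r
import numpy as np,cv2
def K(c): f=210/np.tan(np.radians(c['fov_y']/2)); return f
def ray(c,uv):
    d=np.array([(uv[0]-c['cx'])/K(c),(uv[1]-c['cy'])/K(c),1]);R=np.array(c['R']);return -R.T@c['t'],R.T@d
def plane(c,uv,z):
    o,d=ray(c,uv);return o+d*(z-o[2])/d[2]
def tri(rays):
    A=0;b=0
    for o,d in rays:
        d=d/np.linalg.norm(d);P=np.eye(3)-np.outer(d,d);A=A+P;b=b+P@o
    X=np.linalg.solve(A,b);return X,[np.linalg.norm((np.eye(3)-np.outer(d,d)/(d@d))@(X-o)) for o,d in rays]
def proj(c,X):
    p=np.array(c['R'])@X+c['t'];return p[:2]/p[2]*K(c)+[c['cx'],c['cy']]
E
python3 - <<'E'
from h import *
cs,cd=r.get_calibration("scene"),r.get_calibration("side")
k=.7
for n,a in dict(FL=(408,293),FR=(402,432),BR=(558,432),BL=(541,280),dial=(473,383)).items(): print(n,plane(cd,np.array(a)*k,.125).round(4))
for n,a in dict(FLs=(388,322),FRs=(549,264),BRs=(484,198),dial=(475,238)).items(): print(n,plane(cs,np.array(a)*k,.125).round(4))
print(tri([ray(cs,np.array((377,334))*k),ray(cd,np.array((365,253))*k)]))
a=r.grab_frame("scene")[130:200,285:385];b=r.grab_frame("side")[225:310,280:380]
f=lambda i:cv2.resize(i[:,:,::-1],(400*1,int(i.shape[0]*4)),interpolation=cv2.INTER_CUBIC)
A,B=f(a),f(b);A=np.vstack([A,np.zeros((B.shape[0]-A.shape[0],400,3),np.uint8)])
cv2.imwrite("pics/crop.png",np.hstack([A,B]))
E
```

```text
FL [0.563  0.0569 0.125 ]
FR [ 0.5465 -0.1645  0.125 ]
BR [ 0.6889 -0.1729  0.125 ]
BL [0.7219 0.0735 0.125 ]
dial [ 0.6195 -0.1021  0.125 ]
FLs [0.5508 0.0639 0.125 ]
FRs [ 0.5294 -0.144   0.125 ]
BRs [ 0.6789 -0.1651  0.125 ]
dial [ 0.6172 -0.1035  0.125 ]
(array([0.51452342, 0.09921593, 0.15537673]), [np.float64(5.4191634374952705e-05), np.float64(5.419163437495946e-05)])
```

View pics/crop.png

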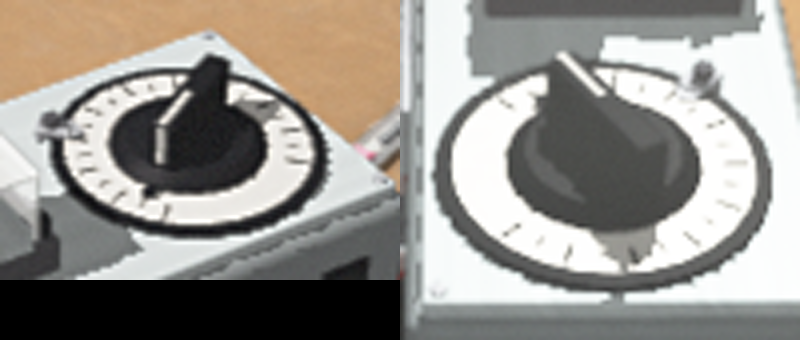

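The crops show, in crop pixels at 4x:
- **Scene:** clip nose at about (80,130), pointer nose at about (150,190), and the white line's end by that nose.
- **Side:** clip nose at about (690,92), with the white-line end of the bar at about (560,55).

Next I'll turn these into angles.

```bash
python3 - <<'E'
from h import *
cs,cd=r.get_calibration("scene"),r.get_calibration("side")
S=lambda p:np.array(p)/4+[285,130]-.4; D=lambda p:(np.array(p)-[400,0])/4+[280,225]-.4
def circ(P):
    A=np.c_[2*P[:,:2],np.ones(len(P))];x=np.linalg.lstsq(A,(P[:,:2]**2).sum(1),rcond=None)[0];return x[:2],np.sqrt(x[2]+x[:2]@x[:2])
z=.128
cen=[]
for nm,c,f,img in(("scene",cs,S,(130,200,285,385)),("side",cd,D,(225,310,280,380))):
    im=r.grab_frame(nm);g=cv2.cvtColor(im,cv2.COLOR_RGB2GRAY)
    # radial search: dark->light outer edge of ring from approximate centre
    O=plane(c,f((190,151) if nm=="scene" else (603,173)),z)
    P=[]
    for a in np.arange(0,2*np.pi,.1):
        rr=np.arange(.040,.085,.0005);X=[O+[q*np.cos(a),q*np.sin(a),0] for q in rr]
        uv=np.array([proj(c,x) for x in X],np.float32)
        v=cv2.remap(g,uv[None,:,0],uv[None,:,1],cv2.INTER_LINEAR)[0].astype(float)
        dk=np.where(v<95)[0]
        if len(dk) and dk[-1]<85: P.append(X[dk[-1]])
    P=np.array(P)
    for _ in range(4):
        C,R=circ(P);e=abs(np.hypot(*(P[:,:2]-C).T)-R);P=P[e<max(.003,0)] if (e<.003).sum()>10 else P[e<np.median(e)*2]
    print(nm,C.round(4),R.round(4),len(P));cen.append(C)
C=np.mean(cen,0)
for n,X in dict(ptr_s=plane(cs,S((150,190)),.133),clipnose_s=plane(cs,S((80,130)),.135),clip_s=plane(cs,S((58,125)),.137),clipnose_d=plane(cd,D((690,92)),.135),clip_d=plane(cd,D((703,80)),.137),line_d=plane(cd,D((560,55)),.158),line2_d=plane(cd,D((603,95)),.158),lineend_s=plane(cs,S((160,125)),.158),linein_s=plane(cs,S((187,95)),.158)).items():
    d=X[:2]-C;print(n,X.round(4),'r',np.hypot(*d).round(4),'ang',np.degrees(np.arctan2(d[1],d[0])).round(1))
E
```

```text
scene [ 0.6144 -0.099 ] 0.0592 46
side [ 0.6177 -0.1048] 0.0575 26
ptr_s [ 0.5956 -0.0648  0.133 ] r 0.0424 ang 118.8
clipnose_s [ 0.6441 -0.0632  0.135 ] r 0.0478 ang 54.1
clip_s [ 0.6501 -0.0558  0.137 ] r 0.0573 ang 53.5
clipnose_d [ 0.6535 -0.071   0.135 ] r 0.0486 ang 39.5
clip_d [ 0.6588 -0.0669  0.137 ] r 0.0553 ang 39.3
line_d [ 0.6051 -0.0752  0.158 ] r 0.0289 ang 112.3
line2_d [ 0.6176 -0.098   0.158 ] r 0.0042 ang 67.6
lineend_s [ 0.6032 -0.0743  0.158 ] r 0.0305 ang 114.9
linein_s [ 0.6138 -0.0963  0.158 ] r 0.006 ang 111.6
```

carry_out(rows=[0, 3, 4, 6, 0, 0, 0, 0, 5, 9, 9, 0, 0, -0.1, 0, 7, 14, 9, 0, 0, -0.15, 0, 9, 19, 9, 0, 0, -0.2, 0, 11, 24, 9, 0, 0, -0.25, 0, 13, 29, 9, 0, 0, -0.3, 0, 15, 34, 9, 0, 0, -0.35, 0, 17, 39, 9, 0, 0, -0.4, 0, 19, 44, 9, 0, 0, -0.45, 0, 21, 49, 9, 0, 0, -0.5, 0, 23, 54, 9, 0, 0, -0.55, 0, 25, 59, 9, 0, 0, -0.56])

```text
clock: 1.5
eef_pos: [0.5035, -0.0331, 0.282]
eef_rot: [3.138, -0.154, 0.001]
force: [0.2, 0.6, -0.5]
grip_width: 0.005
finger_force: 0.0
```

carry_out(rows=[0, 3.5, 10, 0, 0, 0, -0.02, 0, 3.5, 10, 0, 0, 0, -0.02, 0, 3.5, 10, 0, 0, 0, -0.02, 0, 3.5, 10, 0, 0, 0, -0.02])

```text
clock: 1.9
eef_pos: [0.538, 0.0658, 0.2814]
eef_rot: [3.136, -0.178, -0.001]
force: [-0.4, 0.7, 0.0]
grip_width: 0.002
finger_force: 0.0
```

```bash
python3 - <<'E'
from h import *
s=r.sense();print(s['clock'],s['eef_pos'],s['eef_rot'],s['dq'].round(2) if hasattr(s['dq'],'round') else s['dq'])
c=r.get_calibration("wrist");im=r.grab_frame("wrist");print(c['fov_y'],(-np.array(c['R']).T@c['t']).round(3))
cv2.imwrite("pics/w1.png",cv2.resize(im[:,:,::-1],(800,600)))
E
```

```text
1.9 [0.5380406  0.06583919 0.28141236] [ 3.13618570e+00 -1.77916475e-01 -1.05645625e-03] [-0.05 -0.02  0.02 -0.01  0.01 -0.02]
69.8848990318943 [0.616 0.057 0.474]
```

View pics/w1.png

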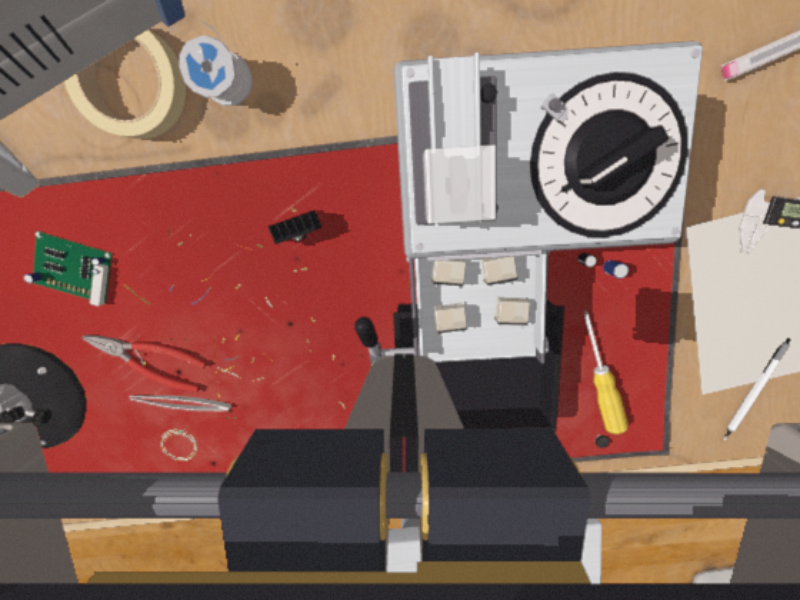

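The wrist view shows the dial centre at about (611,157), the pointer nose at (563,190), the clip nose at about (563,115), the clip screw at (553,105) and the lever tip at (365,328).

```bash
cat >> h.py <<'E'
def circ(P):
    A=np.c_[2*P[:,:2],np.ones(len(P))];x=np.linalg.lstsq(A,(P[:,:2]**2).sum(1),rcond=None)[0];return x[:2],np.sqrt(x[2]+x[:2]@x[:2])
def dialfit(c,im,O,z=.128,lo=.05,hi=.07):
    g=cv2.cvtColor(im,cv2.COLOR_RGB2GRAY);P=[]
    for a in np.arange(0,2*np.pi,.1):
        rr=np.arange(lo,hi,.0005);X=[O+[q*np.cos(a),q*np.sin(a),0] for q in rr]
        uv=np.array([proj(c,x) for x in X],np.float32)
        v=cv2.remap(g,uv[None,:,0],uv[None,:,1],cv2.INTER_LINEAR)[0].astype(float)
        dk=np.where(v<95)[0]
        if len(dk) and dk[-1]<len(rr)-1: P.append(X[dk[-1]])
    P=np.array(P)
    for _ in range(4):
        C,R=circ(P);e=abs(np.hypot(*(P[:,:2]-C).T)-R);P=P[e<max(.002,np.median(e)*2)]
    return C,R,len(P)
E
python3 - <<'E'
from h import *
c=r.get_calibration("wrist");im=r.grab_frame("wrist");cs,cd=r.get_calibration("scene"),r.get_calibration("side")
k=.7
W=lambda p,z:plane(c,np.array(p)*k,z)
C,R,n=dialfit(c,im,W((611,157),.128));print(C,R,n)
for nm,p,z in(("ptr",(563,190),.133),("clipnose",(563,115),.135),("clip",(553,105),.137),("line_out",(583,181),.158),("line_in",(628,158),.158)):
    X=W(p,z);d=X[:2]-C;print(nm,X.round(4),np.hypot(*d).round(4),np.degrees(np.arctan2(d[1],d[0])).round(1))
for p in((399,65),(702,45),(684,240),(408,256)): print(p,W(p,.125).round(4))
print(tri([ray(c,np.array((363,326))*k),ray(cs,np.array((377,334))*k),ray(cd,np.array((365,253))*k)]), W((363,326),.155))
x0,y0=360,20
a=im[y0:y0+160,x0:x0+140]
cv2.imwrite("pics/w2.png",cv2.resize(a[:,:,::-1],None,fx=3.75,fy=3.75,interpolation=cv2.INTER_CUBIC))
E
```

```text
[ 0.61735386 -0.09975437] 0.058718943005804346 34
ptr [ 0.5977 -0.0654  0.133 ] 0.0396 119.7
clipnose [ 0.6506 -0.0653  0.135 ] 0.0479 46.0
clip [ 0.6579 -0.0575  0.137 ] 0.0585 46.2
line_out [ 0.6036 -0.0706  0.158 ] 0.0322 115.3
line_in [ 0.6154 -0.1017  0.158 ] 0.0027 -135.8
(399, 65) [0.6989 0.049  0.125 ]
(702, 45) [ 0.6866 -0.1685  0.125 ]
(684, 240) [ 0.5468 -0.165   0.125 ]
(408, 256) [0.5597 0.0581 0.125 ]
(array([0.51434418, 0.09912393, 0.15550545]), [np.float64(0.0002930817860107638), np.float64(0.0002081437940974468), np.float64(0.00016889790207921714)]) [0.51390377 0.0990779  0.155     ]
```

View pics/w2.png

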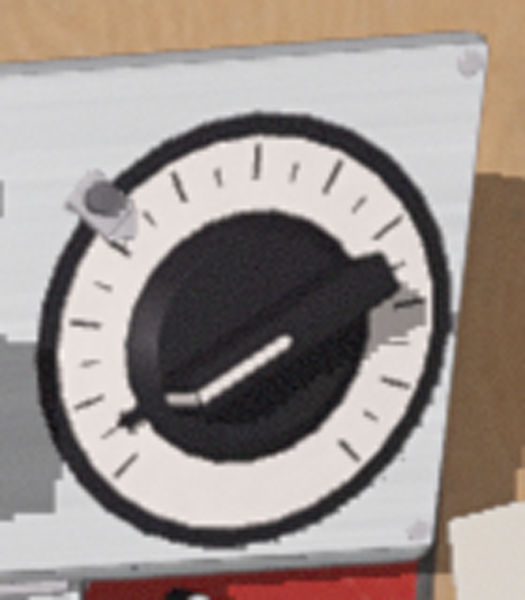

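Pointer nose at about (124,421) and clip nose tip at about (132,238) in this crop, so a clockwise turn of about 70°. The lever comes first.

carry_out(rows=[0, 0.8, 3.1, 0, 0, 0, 0.056, 0, 0.8, 3.1, -4, 0, 0, 0.056, 0, 0.8, 3.1, -8, 0, 0, 0.056, 0, 0.8, 3.1, -12, 0, 0, 0.056, 0, 0.8, 3.1, -14.6, 0, 0, 0.056, 0, 0.8, 3.1, -14.6, 0, 0, 0.056])

```text
clock: 2.6
eef_pos: [0.5431, 0.0934, 0.1326]
eef_rot: [3.138, -0.098, -0.01]
force: [-0.3, -0.3, 0.1]
grip_width: 0.005
finger_force: 0.0
```

carry_out(rows=[0, -1, 0.3, 0, 0, 0, 0, 0, -1.6, 0.4, 0, 0, 0, 0, 0, -2.2, 0.4, 0, 0, 0, 0, 0, -2.8, 0.5, 0, 0, 0, 0, 0, -3.4, 0.5, 0, 0, 0, 0, 0, -4, 0.6, 0, 0, 0, 0, 0, -4.6, 0.6, 0, 0, 0, 0, 0, -5.2, 0.7, 0, 0, 0, 0, 0, -5.8, 0.7, 0, 0, 0, 0, 0, -6.4, 0.8, 0, 0, 0, 0, 0, -7, 0.8, 0, 0, 0, 0, 0, -7.5, 0.9, 0, 0, 0, 0])

```text
clock: 3.8
eef_pos: [0.4825, 0.1052, 0.1446]
eef_rot: [-3.137, 0.094, -0.039]
force: [3.0, 0.0, -2.1]
grip_width: 0.005
finger_force: 1.6
```

```bash
python3 - <<'E'
from h import *
s=r.sense();print(np.round(s['joint_positions'],3),np.round(s['dq'],3),s['eef_pos'],s['eef_rot'],s['force'])
cv2.imwrite("pics/s2.png",r.grab_frame("scene")[100:400,150:500,::-1])
s=r.sense();print(s['eef_pos'],s['force'])
E
```

```text
[ 0.214  0.19   1.974 -0.004  0.952  1.847] [ 0.06  -0.016  0.23   0.081  0.043  0.045] [0.48254758 0.10516729 0.14464759] [-3.13707231  0.09369515 -0.03898129] [ 3.01426779  0.02385336 -2.12017992]
[0.47631918 0.10529823 0.14124418] [ 0.10998795 -0.05085313  1.6021436 ]
```

View pics/s2.png

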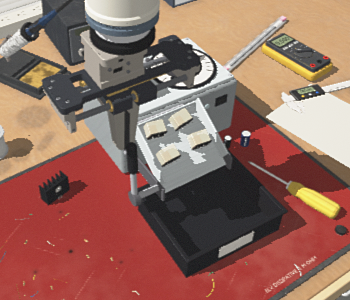

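The tray is about halfway over, with the relays still in it. I'll keep pushing and then hold.

carry_out(rows=[0, -0.6, 0.1, 0, 0, 0, 0, 0, -1.2, 0.1, 0, 0, 0, 0, 0, -1.8, 0.1, 0, 0, 0, 0, 0, -2.3, 0.2, 0, 0, 0, 0, 0, -2.7, 0.2, 0, 0, 0, 0, 0, -2.7, 0.2, 0, 0, 0, 0, 0, -2.7, 0.2, 0, 0, 0, 0, 0, -2.7, 0.2, 0, 0, 0, 0, 0, -2.7, 0.2, 0, 0, 0, 0])

```text
clock: 4.75
eef_pos: [0.4442, 0.1067, 0.1357]
eef_rot: [3.14, -0.095, -0.0]
force: [1.8, -0.2, -0.1]
grip_width: 0.007
finger_force: 0.9
```

```bash
python3 - <<'E'
from h import *
cv2.imwrite("pics/s3.png",np.vstack([r.grab_frame("scene")[200:340,200:460,::-1],r.grab_frame("side")[200:340,110:370,::-1]]))
s=r.sense();print(s['eef_pos'],s['force'])
E
```

```text
[0.44420196 0.10674025 0.13571618] [ 2.72721902  0.06155004 -0.23784391]
```

View pics/s3.png

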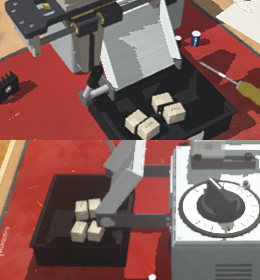

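All four relays lie in the tote. Now I'll let the tray swing back and then lift.

carry_out(rows=[0, 1, -0.1, 0, 0, 0, 0, 0, 2, -0.1, 0, 0, 0, 0, 0, 3, -0.2, 0, 0, 0, 0, 0, 4, -0.2, 0, 0, 0, 0, 0, 5, -0.3, 0, 0, 0, 0, 0, 6, -0.4, 0, 0, 0, 0, 0, 7, -0.4, 0, 0, 0, 0, 0, 8, -0.5, 0, 0, 0, 0, 0, 9, -0.5, 0, 0, 0, 0, 0, 10, -0.6, 0, 0, 0, 0, 0, 10.4, -0.6, 0, 0, 0, 0, 0, 10.4, -0.6, 0, 0, 0, 0])

```text
clock: 6.05
eef_pos: [0.5485, 0.1008, 0.1356]
eef_rot: [-3.14, 0.095, 0.0]
force: [-0.1, -0.0, 0.5]
grip_width: 0.003
finger_force: 0.0
```

carry_out(rows=[0, 0, 0, 4, 0, 0, 0, 0, 0, 0, 8, 0, 0, 0, 0, 0, 0, 12, 0, 0, 0, 0, 0, 0, 14, 0, 0, 0, 0, 0, 0, 14, 0, 0, 0])

```text
clock: 6.55
eef_pos: [0.5494, 0.1012, 0.2791]
eef_rot: [-3.139, 0.094, -0.008]
force: [1.5, 0.1, -0.2]
grip_width: 0.003
finger_force: 0.0
```

```bash
python3 - <<'E'
from h import *
s=r.sense();print(s['clock'],s['eef_pos'],s['eef_rot'],np.round(s['joint_positions'],3))
c=r.get_calibration("wrist");im=r.grab_frame("wrist")
cv2.imwrite("pics/w3.png",cv2.resize(im[:300,:,::-1],(800,429)))
u=proj(c,np.array([.6174,-.0998,.128]));x0,y0=int(u[0])-70,max(0,int(u[1])-75);print(u,x0,y0)
cv2.imwrite("pics/w4.png",cv2.resize(im[y0:y0+150,x0:x0+140,::-1],None,fx=4,fy=4,interpolation=cv2.INTER_CUBIC))
# earlier view estimate not re-usable; fit dial
print(dialfit(c,im,np.array([.6174,-.0998,.128])))
E
```

```text
6.55 [0.54941372 0.10118307 0.27905609] [-3.13897943  0.09427964 -0.00836092] [0.179 0.173 1.677 0.    1.286 1.81 ]
[461.63260666 128.62293331] 391 53
(array([ 0.61741   , -0.09952165]), np.float64(0.058913580153587365), 47)
```

View pics/w3.png

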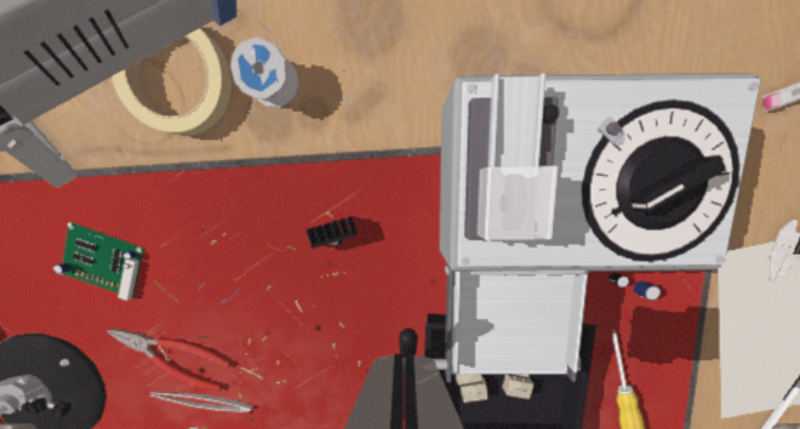

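View pics/w4.png

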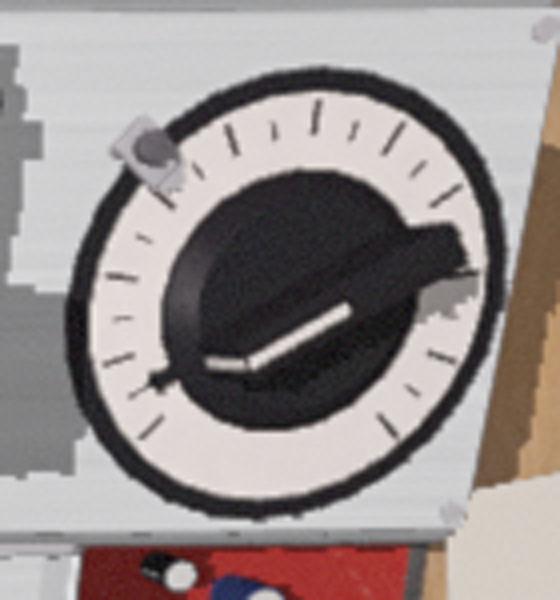

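The tray is down and empty, with relays in the tote. In the crop the clip nose tip is at about (180,192) and the pointer tip at (152,382); the scale start mark is at (150,428) and long mark 3 at (170,200).

```bash
python3 - <<'E'
from h import *
c=r.get_calibration("wrist");C=np.array([.6174,-.0996])
def q(n,p,z):
    X=plane(c,np.array(p)/4+[391-.4,53-.4],z);d=X[:2]-C;print(n,X.round(4),np.hypot(*d).round(4),np.degrees(np.arctan2(d[1],d[0])).round(1))
q('clipscrew',(152,150),.139);q('nose',(180,192),.136);q('nose.132',(180,192),.132);q('ptr',(152,382),.133)
q('start',(150,428),.1275);q('m1',(118,361),.1275);q('m2',(118,276),.1275);q('m4',(232,138),.1275);q('m5',(317,117),.1275);q('end',(388,427),.1275)
q('lineout',(250,365),.158);q('linein',(350,308),.158);q('bar far',(458,245),.158)
E
```

```text
clipscrew [ 0.6563 -0.0549  0.139 ] 0.0593 49.0
nose [ 0.646  -0.0643  0.136 ] 0.0454 51.0
nose.132 [ 0.6462 -0.0662  0.132 ] 0.0441 49.2
ptr [ 0.5977 -0.062   0.133 ] 0.0425 117.7
start [ 0.5846 -0.0649  0.1275] 0.0477 133.4
m1 [ 0.6035 -0.0548  0.1275] 0.0469 107.2
m2 [ 0.626  -0.0533  0.1275] 0.0471 79.5
m4 [ 0.659  -0.0809  0.1275] 0.0456 24.1
m5 [ 0.6628 -0.1027  0.1275] 0.0455 -3.9
end [ 0.5808 -0.1315  0.1275] 0.0485 -138.9
lineout [ 0.6025 -0.0745  0.158 ] 0.0291 120.7
linein [ 0.6149 -0.098   0.158 ] 0.0029 147.5
bar far [ 0.6283 -0.1227  0.158 ] 0.0255 -64.7
```

carry_out(rows=[3.5, 0.5, -1.7, 0, 0, 0, 0.14, 3.5, 1, -3.4, 0, 0, 0, 0.28, 3.5, 1.6, -5, 0, 0, 0, 0.42, 3.5, 2.2, -6.7, 0, 0, 0, 0.56, 3.5, 2.8, -8.4, 0, 0, 0, 0.7, 3.5, 3.4, -10, 0, 0, 0, 0.84, 3.5, 4, -11.7, 0, 0, 0, 0.98, 3.5, 4.6, -13.4, 0, 0, 0, 1.12, 3.5, 5.2, -15, 0, 0, 0, 1.26, 3.5, 5.8, -16.7, 0, 0, 0, 1.4, 3.5, 6.4, -18.4, 0, 0, 0, 1.54, 3.5, 6.8, -20.1, 0, 0, 0, 1.68])

```text
clock: 7.8
eef_pos: [0.6151, -0.1006, 0.2731]
eef_rot: [-2.158, -2.279, 0.003]
force: [0.5, 0.4, 0.5]
grip_width: 0.38
finger_force: 0.0
```

carry_out(rows=[3.5, 0, 0, 0, 0, 0, 0.14, 3.5, 0, 0, 0, 0, 0, 0.28, 3.5, 0, 0, 0, 0, 0, 0.41, 3.5, 0, 0, 0, 0, 0, 0.41, 3.5, 0, 0, 0, 0, 0, 0.41])

```text
clock: 8.3
eef_pos: [0.6153, -0.1, 0.2742]
eef_rot: [-1.662, -2.664, 0.001]
force: [-0.3, 0.5, -0.6]
grip_width: 0.38
finger_force: 0.0
```

```bash
python3 - <<'E'
from h import *
from scipy.spatial.transform import Rotation as Ro
s=r.sense();y=Ro.from_rotvec(s['eef_rot']).as_matrix();print(s['clock'],s['eef_pos'],np.degrees(np.arctan2(y[1,1],y[0,1])),y[:,2].round(3),np.round(s['joint_positions'],2),s['grip_width'])
c=r.get_calibration("wrist");im=r.grab_frame("wrist");print(proj(c,np.array([.6174,-.0996,.158])))
cv2.imwrite("pics/w5.png",im[:,:,::-1])
E
```

```text
8.3 [ 0.61533186 -0.10000133  0.27417053] 26.083272778189166 [-0.002  0.    -1.   ] [-0.16  0.29  1.54  0.    1.32 -0.62] 0.37959234086267013
[284.75464897 207.64610353]
```

View pics/w5.png

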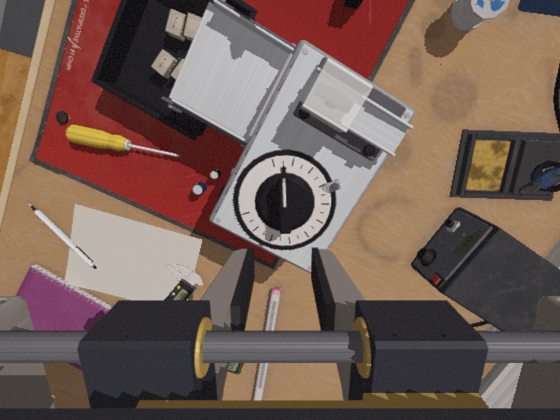

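Bar is aligned with the fingers (white line (282,178)–(285,207)), clip at about (330,185), pointer tip at (283,170). I've used all my pictures, so from here I'll measure by code: the clip as the bright gap in the black ring, the pointer as the dark nose.

```bash
cat >> h.py <<'E'
def polar(c,im,C,r0,z,da=.5):
    g=cv2.cvtColor(im,cv2.COLOR_RGB2GRAY);a=np.radians(np.arange(-60,140,da))
    uv=np.array([proj(c,np.array([C[0]+r0*np.cos(t),C[1]+r0*np.sin(t),z])) for t in a],np.float32)
    return np.degrees(a),cv2.remap(g,uv[None,:,0],uv[None,:,1],cv2.INTER_LINEAR)[0].astype(float)
def runs(m,a):
    i=np.flatnonzero(np.diff(np.r_[0,m.astype(int),0]));return [(a[p].round(1),a[q-1].round(1)) for p,q in zip(i[::2],i[1::2])]
E
python3 - <<'E'
from h import *
c=r.get_calibration("wrist");im=r.grab_frame("wrist")
C0,R,n=dialfit(c,im,np.array([.6174,-.0996,.128]));print(C0,R,n)
C=C0
for q in(.054,.0555,.057): a,v=polar(c,im,C,q,.135);print('clip',q,runs(v>120,a))
for q in(.037,.039,.041,.043): a,v=polar(c,im,C,q,.133);print('ptr',q,runs(v<110,a))
for q in(.043,.045,.047,.049): a,v=polar(c,im,C,q,.135);print('nose?',q,[(x[0],x[1]) for x in runs(v<205,a)])
E
```

```text
[ 0.61712535 -0.10034748] 0.058947150360919076 46
clip 0.054 [(np.float64(48.0), np.float64(51.5))]
clip 0.0555 [(np.float64(48.5), np.float64(51.5))]
clip 0.057 [(np.float64(-60.0), np.float64(-58.0)), (np.float64(-55.5), np.float64(-50.5)), (np.float64(-47.5), np.float64(-29.5)), (np.float64(-25.5), np.float64(-22.0)), (np.float64(49.0), np.float64(51.0))]
ptr 0.037 [(np.float64(-60.0), np.float64(-56.0)), (np.float64(115.0), np.float64(122.0))]
ptr 0.039 [(np.float64(114.0), np.float64(122.0))]
ptr 0.041 [(np.float64(116.0), np.float64(119.0))]
ptr 0.043 []
nose? 0.043 [(np.float64(-60.0), np.float64(139.5))]
nose? 0.045 [(np.float64(-60.0), np.float64(139.5))]
nose? 0.047 [(np.float64(-60.0), np.float64(139.5))]
nose? 0.049 [(np.float64(-60.0), np.float64(139.5))]
```

```bash
python3 - <<'E'
from h import *
c=r.get_calibration("wrist");im=r.grab_frame("wrist");C=[.6171,-.1002]
for q in(.041,.043,.045,.047,.049,.051,.053,.055,.057,.059,.061,.063,.066):
    a,v=polar(c,im,C,q,.136,2);m=(a>=34)&(a<=66);print(q,v[m].astype(int))
E
```

```text
0.041 [196 196 193 189 196 195 195 195 195 191 192 197 197 197 198 198 196]
0.043 [196 195 163 153 195 195 193 192 191 145 179 197 197 198 198 184 166]
0.045 [195 195 168 165 197 185 160 162 171 115 168 197 197 196 197 188 142]
0.047 [194 195 177 184 181 166 156 157 149 107 165 196 194 196 197 179 166]
0.049 [195 196 196 178 162 151 147 140 156 105 163 197 196 196 197 196 196]
0.051 [191 193 192 141 122 125 143 133 147 142 199 200 198 196 195 197 196]
0.053 [ 84  98  88  92  94  97 102 146 157 145 145 151 161 143 140 152 132]
0.055 [ 33  32  28  61 101  84  79  98 158 101  28  32  31  27  34  32  33]
0.057 [ 35  46  49  63  89  82  80  82 155  78  40  40  38  32  31  38  35]
0.059 [170 160 156 162  93  83  84  84 141 120 144 146 139 123 107 127 134]
0.061 [187 188 191 183  97  85  87  92 151 165 186 187 187 188 186 188 187]
0.063 [187 186 186 187 142  99 108 142 157 154 185 187 186 186 187 187 186]
0.066 [181 186 187 187 175 182 176 177 178 185 185 185 188 186 184 187 187]
```

carry_out(rows=[3.5, 0.2, 0, -4, 0, 0, 0, 3.5, 0.2, 0, -8, 0, 0, 0, 3.5, 0.2, 0, -11, 0, 0, 0, 3.5, 0.2, 0, -12, 0, 0, 0, 3.5, 0.2, 0, -12.5, 0, 0, 0, 3.5, 0.2, 0, -12.5, 0, 0, 0, 3.5, 0.2, 0, -12.5, 0, 0, 0])

```text
clock: 9.15
eef_pos: [0.6192, -0.1003, 0.1524]
eef_rot: [1.657, 2.666, 0.002]
force: [-0.4, 0.3, -0.7]
grip_width: 0.381
finger_force: 0.0
```

carry_out(rows=[3.5, -0.1, 0, -0.6, 0, 0, 0, 3.5, -0.1, 0, -1.1, 0, 0, 0, 3.5, -0.1, 0, -1.1, 0, 0, 0, 2.5, -0.1, 0, -1.1, 0, 0, 0, 1.8, -0.1, 0, -1.1, 0, 0, 0, 1, -0.1, 0, -1.1, 0, 0, 0, 1, -0.1, 0, -1.1, 0, 0, 0, 1, -0.1, 0, -1.1, 0, 0, 0])

```text
clock: 9.95
eef_pos: [0.6171, -0.1002, 0.1398]
eef_rot: [1.658, 2.669, 0.0]
force: [0.2, 0.5, 0.4]
grip_width: 0.113
finger_force: 0.0
```

carry_out(rows=[0, 0, 0, 0, 0, 0, 0, 0, 0, 0, 0, 0, 0, 0, 0, 0, 0, 0, 0, 0, 0])

```text
clock: 10.25
eef_pos: [0.6171, -0.1002, 0.1397]
eef_rot: [-1.658, -2.669, 0.0]
force: [0.2, 0.1, -0.4]
grip_width: 0.003
finger_force: 0.0
```

```bash
python3 - <<'E'
from h import *
s=r.sense();T=np.array(s['eef_pos']);print(T,s['grip_width'],s['finger_force'],s['force'],s['wrist_torque'])
for n in("side","scene"):
    c=r.get_calibration(n);g=cv2.cvtColor(r.grab_frame(n),cv2.COLOR_RGB2GRAY)
    u=proj(c,T).astype(int);print(n,u,'z+3cm',proj(c,T+[0,0,.03]).round(),'clip',proj(c,np.array([.646,-.069,.136])).round())
    x0,y0=u[0]-50,u[1]-36
    for y in range(y0,y0+56,2): print(y,''.join(" .:-=+*#%@"[::-1][min(9,int(g[y,x])//26)] for x in range(x0,x0+100)))
E
```

```text
[ 0.61708203 -0.10018217  0.1397343 ] 0.002731863098674872 0.0 [ 0.23287495  0.06375494 -0.35132976] [-0.03630156 -0.05141163  0.01244048]
side [329 259] z+3cm [330. 243.] clip [347. 246.]
223 =-.:=++++*++-      :==*****************++++++++++++++++*####*++++++*******************+===    :==-::
225 =-.:--==-:..      :===+****************++++++++++++++++*####+++++++*******************+===    .:::::
227 =:.:-==.         .====+*****************+++++++++++++++*##**+++++++*******************+===     :-:::
229 -:.:-:-.          .====++++++++++++++++++++++++++++++++*###*++++++++++++++==================   .::::
231 :..:-:-.          .=====================+++++++++++++++*##**++++++=========================     :-::
233 =: :-:-.          :=====================++++++++++++++****#*+++++===================.......     .:::
235 =: :---.         .=======================+++++++++++++****#*+++++:...... .=====                 .:::
237 =. :-==          .=======================+++++++++++++*#****++++-         ..                     .-:
239 =. .-:-           :======================+++++++++++++******++++.  
[... 4319 characters left out ...]
.*%%##%%%%%%#-:+%%%%%%%%%%%%%%%%%%%%%%%%%+===+**+=-=#%%#+==+=-:...   :
168          ... .  =#%*   .:-:    -#%%##%%%%%#.-*%%%%%%%%%%%%%%%%%%%%%%%%*           -#%*       ...::::
170            ...  :*%#-           -#%######%#-=*%%%%%%%%%%%%%%%%%%%%%%@#:    .:===-:+%%#=. .....  :--=
172              ..  =#%%- .-==-.    .+#####*##*#%%%%%%%%%%%%%%%%%%%%%%%+            -#%%+. .         :+
174            ....   -#%%+             -*#############%%%%%%%%%%%%%%#+=            -#%%#=.       .....:
176 .    ....    ..    :+%%#-   .:.         =%%###%%%%%%%%%%%%%%%#*=:             .+%%%#=    .....    . 
178 -===:::..    ..    :+#%@@#+.     :=:   -#%#=-.:=++=++++---.                 :+%%%%*=.  ..      ..-==
```

```bash
python3 - <<'E'
from h import *
c=r.get_calibration("wrist");T=np.array(r.sense()['eef_pos'])
for d in(-.02,-.01,0,.01,.02,.03): print(d,proj(c,T+[0,0,d]).round(1))
g=cv2.cvtColor(r.grab_frame("wrist"),cv2.COLOR_RGB2GRAY)
for y in range(190,300,3): print(y,''.join(" .:-=+*#%@"[::-1][min(9,int(g[y,x])//26)] for x in range(215,350,2)))
E
```

```text
-0.02 [282.6 238.6]
-0.01 [282.6 243.5]
0 [282.6 248.7]
0.01 [282.6 254.6]
0.02 [282.6 261. ]
0.03 [282.7 268. ]
190 -*%%%%%@=:::::::::::::::::::::=#%%%#:::::::::::+::::::::+*::-%%%%%*:
193 +%%%%%#::::::::::::::::::::::::+%@%=:::::::::::::::::::#+:::::#%%%@%
196 %%%%%=::::::::::::::::::::::::=+%@%=::::::::::::::::::%-:::::::=%%%%
199 %@%%=:::::::::::::::::::::=*#%%%%%%%%%%%#*=::::::::::-::::::::::=%%%
202 %@%=:::::::::::::::::::=#%%@%%%%%%%%%%%%%%%%#+-:::::::::::::::::::%%
205 %%=:::::::::::::::::=#%%%@%%%%%%%%%%%%%%%%%%%%%#-:::::::::::*-::::=%
208 %=::::::::::::::::-%%%%%%%%%%%%%%++%%%%%%%%%%%%%%#-:::::::*-:::::::*
211 *::::::::::::::::#%%%%%%%%%%@@%@#--%@@%%%%%%%%%%%%%#-:::::::::::::::
214 -::::::::::::::+@%%%%%%%%%%@@%@@#-=%%@%%%%%%%%##%%%%%-:::::::::::::-
217 ::::::::::::::=@%%@%%%%%@@%@@@%@%**%%%%%%%%%%%%%%%%%%%-::::::::=+%+=
220 :::::::::::::=%%%%%@%%%%@@@@@@%%*::#%%%%%%%%%%%%%%%%%%%-:::::-*+++-=
223 ::::::::::::-%%%%%%%%%%@@@%@@@%%#::#%%%%%%@%%%%%%%%%%%%%-:::::::====
226 :::::::::::-%%%%@%%@%%@@@@@@@%%@#::#%%%%%%%%%%%%%%%%%%%%#::::::::===
229 :::::::::::*@@%@@%%%@@@@@@@@@@%%#:
[... 1013 characters left out ...]
+++++%%%%%%%%*++++++++++%%@%::::::=#+:::::%
274 %%%:+++++++++++++#%+++++++++++%%%%%%%%*+++++++++++@=::::::::::+%=:#%
277 %@@@++++++++++++++*+++++++++++%%%%%%%%*+++++++++++-::::::::::::::#%@
280 #@@@@+++++++#%+++*++++++++++++%%%%%%%%#+++++++++++=::::*::::::::%%%%
283 +#@@@%*++++%*++++*+++++++++++*%%%%@%%%#++++++++++++-::::-+::::=%%%%=
286 ++*@@@@%+%#+++++*+++++++++++++%%%%%%%%#+++++++++++++:::::::::*@%%#--
289 ++++%@@@%*+++++*+++++++++++++*%%%%%%%%#+++++++++++++=::::::=%%%%*---
292 +++++*@@@@%*+++*+++++++++++++*%%%%@%%%%++++++++++++++-:::=%%@%%=:--:
295 #***+++#@@@@@#*++++++++++++++#%%%%%%%%%+++++++++++++++:=%%%@%=:-----
298 **###*++*#@@@%+++++++++++++++#%%%%%%%%%++++++++++++++++%%%%=:::::::-
```

The fingers shut with no force, and the camera shows their ends at about bar-top height, so the real finger ends sit some 15–19 mm behind the reported TCP. I'll open, lower carefully with force checks, and close again.

carry_out(rows=[3.5, 0, 0, 0.3, 0, 0, 0, 3.5, 0, 0, 0.3, 0, 0, 0, 3.5, 0, 0, 0.3, 0, 0, 0, 3.5, 0, 0, -0.3, 0, 0, 0, 3.5, 0, 0, -0.6, 0, 0, 0, 3.5, 0, 0, -0.9, 0, 0, 0, 3.5, 0, 0, -0.9, 0, 0, 0])

```text
clock: 11.1
eef_pos: [0.6166, -0.1001, 0.13]
eef_rot: [-1.657, -2.668, 0.001]
force: [0.3, 0.5, 0.7]
grip_width: 0.38
finger_force: 0.0
```

carry_out(rows=[2.5, 0, 0, 0, 0, 0, 0, 1.5, 0, 0, 0, 0, 0, 0, 0.8, 0, 0, 0, 0, 0, 0, 0.8, 0, 0, 0, 0, 0, 0])

```text
clock: 11.5
eef_pos: [0.6176, -0.1001, 0.1309]
eef_rot: [1.657, 2.668, 0.001]
force: [1.5, 1.3, -0.0]
grip_width: 0.13
finger_force: 30.0
```

carry_out(rows=[0.8, 0, 0, 0, 0, 0, -0.1, 0.8, 0, 0, 0, 0, 0, -0.2, 0.8, 0, 0, 0, 0, 0, -0.32, 0.8, 0, 0, 0, 0, 0, -0.44, 0.8, 0, 0, 0, 0, 0, -0.56, 0.8, 0, 0, 0, 0, 0, -0.68, 0.8, 0, 0, 0, 0, 0, -0.8, 0.8, 0, 0, 0, 0, 0, -0.92, 0.8, 0, 0, 0, 0, 0, -1.04, 0.8, 0, 0, 0, 0, 0, -1.14, 0.8, 0, 0, 0, 0, 0, -1.2, 0.8, 0, 0, 0, 0, 0, -1.2])

```text
clock: 12.7
eef_pos: [0.6183, -0.1002, 0.131]
eef_rot: [2.875, 1.265, 0.003]
force: [5.5, 1.1, -3.7]
grip_width: 0.132
finger_force: 30.0
```

carry_out(rows=[0.8, 0, 0, 0, 0, 0, 0, 0.8, 0, 0, 0, 0, 0, 0, 2.5, 0, 0, 0, 0, 0, 0, 3.5, 0, 0, 0, 0, 0, 0, 3.5, 0, 0, 0, 0, 0, 0, 3.5, 0, 0, 4, 0, 0, 0, 3.5, 0, 0, 8, 0, 0, 0, 3.5, 0, 0, 12, 0, 0, 0, 3.5, 0, 0, 14, 0, 0, 0, 3.5, 0, 0, 14, 0, 0, 0, 3.5, 0, 0, 14, 0, 0, 0])

```text
clock: 13.8
eef_pos: [0.6167, -0.1002, 0.2703]
eef_rot: [-2.875, -1.267, 0.0]
force: [-0.9, 0.7, -0.2]
grip_width: 0.381
finger_force: 0.0
```

```bash
python3 - <<'E'
from h import *
from scipy.spatial.transform import Rotation as Ro
s=r.sense();y=Ro.from_rotvec(s['eef_rot']).as_matrix();print(s['clock'],s['eef_pos'],np.degrees(np.arctan2(y[1,1],y[0,1])),s['grip_width'])
for n in("wrist","scene"):
    c=r.get_calibration(n);im=r.grab_frame(n)
    C,R,k=dialfit(c,im,np.array([.6172,-.1,.128]));print(n,C,R,k)
    for q in np.arange(.033,.067,.002):
        a,v=polar(c,im,C,q,.135,2);m=(a>=28)&(a<=66);print(q.round(3),v[m].astype(int))
E
```

```text
13.8 [ 0.61672322 -0.10018438  0.27034606] -42.44030407308086 0.3811299189570263
wrist [ 0.61749536 -0.10039164] 0.05899188780395921 44
0.033 [33 30 34 35 37 31 36 35 34 39 36 38 39 43 37 41 42 42 41 42]
0.035 [ 92  99  97  98  99 105 114  91  51  31  30  43  88 114 112 114 109 103
 106 115]
0.037 [198 198 197 197 197 197 186 133  72  40  28  76 168 197 199 198 198 199
 197 198]
0.039 [198 198 197 196 196 196 197 173  94  40  32  63 155 194 198 197 198 198
 197 199]
0.041 [196 196 197 197 197 195 197 194 144  79  39 106 169 195 197 197 198 198
 197 197]
0.043 [196 196 195 197 194 173 193 196 197 185 141 153 183 198 198 197 199 196
 170 193]
0.045 [194 195 196 197 177 152 193 195 184 186 188 122 182 197 199 197 198 188
 148 192]
0.047 [195 194 196 197 194 159 197 180 165 161 155 109 176 196 195 195 197 183
 144 191]
0.049 [196 195 195 196 196 190 173 159 155 158 159 116 155 196 196 196 196 196
 195 193]
0.051 [197 196 197 195 197 173 125 123 134 134 145 157 167 198 197 196 197 196
 197 197]
0.053 [177 183 178 187 186 166 127  94 125 126 156 158 172 194 183 182 185 183
 188 171]
0.055 
[... 1395 characters left out ...]
127 126 135 159 168 178 178 191 171 158 158 163 165 152 174 226 240
 247 245]
0.053 [ 46  52  47  49  61  50  69  95 122 119 132 183 206 208 172 174 209 231
 238 240]
0.055 [110 103 101  95  87  71  73  72  90 101 115 173 197 190 132  89  64  69
  75 104]
0.057 [204 199 209 195 192 162 124  89  76  73  82 137 169 179 115  71  43  43
  37  29]
0.059 [235 235 235 235 232 194 128 100  87  79  77 114 149 159 111 105 118 116
 101  75]
0.061 [231 232 232 234 218 184 117 100  94  92 100 140 171 152 132 166 215 219
 206 182]
0.063 [229 229 230 231 226 217 156 123 117 118 145 182 200 153 131 139 179 236
 238 238]
0.065 [229 228 229 231 233 233 206 192 186 194 207 214 210 181 179 186 204 232
 233 233]
```

```bash
python3 - <<'E'
from h import *
n="side";c=r.get_calibration(n);im=r.grab_frame(n)
C,R,k=dialfit(c,im,np.array([.6172,-.102,.128]));print(n,C,R,k)
for q in np.arange(.037,.067,.002):
    a,v=polar(c,im,C,q,.135,2);m=(a>=24)&(a<=66);print(q.round(3),v[m].astype(int).tolist())
E
```

```text
side [ 0.61803461 -0.10330046] 0.05853144680680989 22
0.037 [255, 255, 255, 255, 254, 255, 255, 254, 249, 162, 109, 101, 91, 86, 82, 84, 82, 83, 83, 84, 88, 98]
0.039 [255, 255, 255, 251, 248, 253, 254, 255, 255, 251, 204, 153, 135, 114, 92, 83, 82, 81, 83, 84, 91, 103]
0.041 [255, 255, 255, 252, 238, 235, 251, 252, 244, 248, 248, 217, 189, 207, 124, 88, 83, 83, 84, 87, 99, 109]
0.043 [254, 255, 255, 254, 250, 245, 248, 242, 237, 231, 242, 226, 210, 238, 217, 105, 82, 82, 84, 89, 103, 112]
0.045 [255, 255, 255, 255, 255, 250, 241, 238, 240, 240, 245, 240, 223, 242, 251, 173, 87, 83, 85, 94, 106, 134]
0.047 [254, 254, 255, 254, 252, 242, 209, 206, 233, 242, 229, 237, 220, 227, 240, 224, 101, 83, 86, 97, 113, 169]
0.049 [240, 229, 223, 229, 220, 197, 130, 166, 207, 201, 200, 217, 207, 182, 176, 175, 115, 83, 88, 101, 125, 200]
0.051 [150, 135, 133, 137, 129, 122, 113, 135, 168, 171, 180, 211, 231, 194, 140, 118, 118, 89, 91, 103, 138, 227]
0.053 [118, 123, 122, 119, 126, 113, 103, 124, 141, 139, 139, 169, 232, 230, 194, 176, 172, 161, 105, 115, 177, 250]
0.055 [202, 205, 205, 199, 199, 156, 122, 130, 140, 122, 114, 129, 214, 246, 244, 235, 243, 232, 174, 140, 203, 246]
0.057 [249, 250, 250, 251, 249, 238, 161, 139, 159, 119, 102, 100, 165, 239, 251, 252, 251, 251, 237, 230, 239, 247]
0.059 [252, 253, 253, 253, 253, 252, 231, 157, 180, 141, 102, 107, 131, 212, 250, 252, 252, 252, 251, 249, 252, 251]
0.061 [252, 252, 253, 253, 253, 253, 251, 226, 192, 183, 106, 126, 129, 190, 250, 252, 252, 252, 252, 252, 252, 251]
0.063 [252, 252, 252, 253, 253, 253, 253, 249, 220, 225, 158, 138, 142, 181, 248, 252, 252, 252, 252, 252, 252, 251]
0.065 [252, 252, 252, 252, 252, 253, 253, 253, 247, 244, 215, 156, 172, 201, 247, 252, 252, 252, 252, 251, 252, 251]
0.067 [252, 252, 252, 252, 252, 252, 253, 253, 252, 252, 251, 231, 217, 232, 250, 252, 252, 252, 252, 252, 248, 238]
```

In the wrist view the pointer stands at about 47.5° and the clip nose at 45–46.5°, which is under 2 mm at the tip. The tray is down and the arm is clear.

```bash
python3 -c "
from station import r
print(r.sign_off())"
```

```text
the job is handed in; nothing more can be done
None
```

I handed the job in at about 14 s of the 48 s; the hand-in gave no verdict. The tray tipped, all four relays dropped into the tote, the tray swung back down, and the knob's pointer was then turned to within about 2 mm of the index clip by the wrist camera, with the clip untouched (limit 5 mm).

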